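Open the touch-lid nozzle box

ROBOT

A 7-joint arm with a two-finger parallel gripper is mounted at the origin on the work surface. World frame = base frame: x ahead of the robot, y to its left, z up, the work surface at z = 0. Lengths are in m, angles in rad, forces in N, time in s.
With the tool pointing down it reaches from about 0.425 to 0.925 m from the base axis. Payload 6.8 kg.
Tool frame: the origin (TCP) lies midway between the tips of the shut fingers; the grasp point (between the pads) lies 19 mm behind it; x points along the fingers, y is the direction in which the jaws open and shut, and the axes are right-handed (so a half turn about x gives the same grasp; the last joint's range is limited). The gripper opens to 85 mm and grips with 20 to 120 N. Pads are 22 mm wide; open, the fingers measure 114 mm over their backs; the gripper's body (76 mm by 85 mm) begins 54 mm behind the grasp point. The pads swing forward as they close: fully open they stand 13 mm farther back than shut.
Start: joints at [1.014, 0.477, 0.022, 1.555, -0.011, 1.109, -0.083], TCP at [0.293, -0.608, 0.208] pointing down, gripper open.
Joint ranges: [-2.96, 2.96], [-0.34, 2.1], [-1.41, 1.46], [0.24, 2.44], [-1.37, 4.51], [0.17, 1.92], [-2.96, 2.96]. Speed limits (rad/s): [2.39, 2.39, 3.14, 3.14, 3.14, 3.14, 3.14].

INTERFACE

Orientations are given as a rotation vector (axis times angle).
In Python, from station import sense, capture, camera_info, hand_in, search_frame, spot_point gives the robot as it stands. The module is installed in compiled form; this text tells all that it offers.
- The arm moves only by the tool servo_tool, never from a script. Its argument "rows" is a list of rows, each an object of numbers: "tx", "ty", "tz": the shift along the tool's x, y, z in m; "wx", "wy", "wz": the turn, a rotation vector about the tool's x, y, z in units of 10 degrees (1.0 is 10 degrees); "fingers": the opening, from 0 (shut) to 1 (fully open). In form: [{"tx": .., "ty": .., "tz": .., "wx": .., "wy": .., "wz": .., "fingers": ..}, ...]. A call has 1 to 10 rows; each row shifts and turns the pose as measured when the row begins, along the tool's axes as they then stand; what a row does not reach is not made up. A row lasts 1/8 s, in which the tool goes at most 62.5 mm and 10.7 degrees, less where a joint would pass 70% of its speed; a pose out of reach is approached as far as the arm can. A call is refused whole if a number of a shift passes 0.0625 or a number of a turn 1, either way. A call with a gripper value outside its range is refused whole. The fingers move at their own pace and stop on an object; the grip force is fixed at half the most. Time passes only in rows, so rows that do not move let the fingers close. It gives the time, the measured TCP pose, the force and the opening at its end, in the units of the state.
- sense(): the state, without advancing time (a new reading comes with each control period).
- capture(name): name is "scene" or "top"; returns the picture (480x640x3 uint8, red, green, blue); there is no depth.
- camera_info(name): a dict with "fx", "fy", "cx", "cy" (pixels), "k1" (the pictures are not rectified: a ray, as slopes to the right and down, at radius r is drawn at 1 + k1 r^2 times it, then the intrinsics apply), "R" (3x3) and "t" (3): a world point X has camera coordinates R X + t. Camera axes: x right, y down, z forward; pixel columns grow to the right and rows downward; lengths in m; the calibration is good to about 2 mm. A picture is of the moment at which its call begins. camera_info takes no time and is no camera call.
- hand_in(): hands the job in, once; it reports no verdict.
Trained networks look in the newest picture that a camera, given by its name, has taken for a name from the list of things; names that differ only in an ending like _2 or _b are one class to them, and where a whole thing is asked for, a point or a joint stands for the part that bears it (a point fixed in the world has none). Each returns a list of dicts, best first, with "conf" (0 to 1); they miss things now and then, are a little off and sometimes report something else, mostly with a low value. They report only what shows in the picture. A call takes as long as a camera call. They do not tell look-alikes from the thing itself.
- search_frame(camera, query): "rect" ([left, top, right, bottom] in pixels, round what is visible of it).
- spot_point(camera, query): "pixel" ([column, row] in pixels: a listed point, or the origin of a listed thing).
The state is a dict: "clock": time; "joint_pos": joint angles; "qd": joint speeds; "joint_torque": joint torques, N m; "tool_pos": TCP position; "eef_rot": TCP orientation; "wrist_force": force on the tool from outside, world axes, zero at the start; "ft_torque": the same for the moment, N m; "finger_gap": opening from 0.0 (shut) to 1.0 (fully open).
Only numpy, scipy, OpenCV 4.12 (cv2) and the standard library are available. Lean on these libraries where they do the work, as an engineer would, in place of code of your own. Each camera call takes 0.05 s, during which the arm holds its last target.

TASK

Open the piping-nozzle box, the wider of the two low white boxes with flush steel lids. With the fingertips slide the squat tin that stands on its lid sideways until it stands wholly on the flat white strip beside the lid, without lifting or tipping it; then press the lid down near its free edge (the edge nearer the robot) until the catch lets go, and take the hand away so that the lid springs ajar by itself. Leave the small box shut and everything else where it stands.

Things in the scene. Friction and masses are not known exactly. Their poses are not given: they have to be found in the camera images.
- nozzle_box: the wide box: low white housing fixed to the counter, 190 mm deep (its x) x 245 wide (its y) x 70 high; origin at the centre of its underside, +x away from the robot, +y to the robot's left, z up, turned up to about 0.45 rad. The steel lid (130 x 130 mm) fills the part centred at y = -47.5 mm, x = 0; its top stands at 71.5 mm, 1.5 mm above the housing's top. The rest of the top on its +y side is the flat strip
- strip (a point): centre of the flat white strip beside the wide lid, on the surface 70 mm above the counter; axes as the box. The strip is 102 mm wide along y and 190 mm along x and level with the housing's top; the wide lid's edge lies 54 mm from this point towards -y
- wide_lid (a joint): wide lid's hinge in rad, along its far (+x) edge: 0 shut and latched, negative pressed in (stops at -0.055), positive open, stops ajar at 0.42. A spring pushes it open and a hidden catch holds it shut; pressed in beyond about -0.03 (3 to 4 mm at the free edge) the catch lets go for good, and the lid rises as the finger goes away, coming to rest at 0.42 within half a second. Pressing takes about 5 N near the free edge, then it meets its stop 6 mm down
- wide_lid_press (a point): point to press: on the top face of the wide lid, half-way across, 20 mm in from the free (-x) edge, 110 mm from the hinge; moves with the lid
- tin_center (a point): centre, half-way up, of the squat round tin (dark steel with a wooden cap, 66 mm diameter, 50 mm high, about 0.15 kg, loose) that stands upright on the wide lid at the start
- small_box: the small box: like the wide box, fixed, 190 mm deep x 130 wide x 70 high, no strip; origin at the centre of its underside, axes likewise. Its steel lid is 130 x 90 mm. It is to stay shut
- small_lid (a joint): small lid's hinge in rad, with the same kind of catch: 0 shut, negative pressed, 0.42 ajar
- ramekin: white ramekin, 64 mm diameter, 36 high, loose, stands on the small lid; origin at the centre of its underside
- mug: white mug, 80 mm diameter, 90 high, loose, on the counter at the robot's left of the boxes; origin at the centre of its underside
- jar: clear jar with a wooden cap, 68 mm diameter, 100 high, loose, on the counter beyond the boxes; origin at the centre of its underside
- cutter: steel ring cutter, 70 mm diameter, 40 high, loose, on the counter beyond the boxes; origin at the centre of its underside
- spatula: spatula 260 mm long lying on the counter at the robot's right; origin underneath it
- cup: paper cup, 72 mm diameter, 80 high, loose, on the counter at the robot's right of the boxes; origin at the centre of its underside
- tin: the squat tin itself; origin at the centre of its underside, z up
Not all that is in view belongs to the job. Leave any red look-alike of the tin alone.

How it is judged:
On the way, in this order (a step that is already met when the one before it is completed fails the run):
1. the tin stands on the strip, at rest and let go, the wide lid still shut (y of tin_center in the frame of strip between -0.021 and 0.024 m and x of tin_center in the frame of strip between -0.066 and 0.066 m and z of tin_center in the frame of strip between 0.02 and 0.03 m and angle between tin_center's own z axis and vertical below 0.1 rad and value of joint wide_lid below 0.03 rad and linear speed of tin below 0.02 m/s and contact force between the fingers and tin below 0.5 N), for 0.2 s.
2. the wide lid has sprung ajar (value of joint wide_lid above 0.33 rad), for 0.2 s.
At the end, for the whole second after the job is handed in: the wide lid is ajar (over 0.36 rad) and still, the tin stands upright and at rest wholly off the lid on the strip (its centre between 21 mm on the lid side and 24 mm on the other side of the strip's centre along y, within 66 mm along x), and the small lid is shut (y of tin_center in the frame of strip between -0.021 and 0.024 m and x of tin_center in the frame of strip between -0.066 and 0.066 m and z of tin_center in the frame of strip between 0.02 and 0.03 m and angle between tin_center's own z axis and vertical below 0.1 rad and value of joint wide_lid above 0.36 rad and linear speed of tin below 0.02 m/s and velocity of joint wide_lid below 0.1 rad/s and value of joint small_lid between -0.02 and 0.02 rad); the robot touches nothing.
It fails at once if the tin is lifted (height (world z) of tin_center above 0.108 m).
It fails at once if the tin is tipped or falls off the box (angle between tin_center's own z axis and vertical above 0.4 rad or height (world z) of tin_center below 0.08 m).
It fails at once if the small box's lid is pressed or opened (value of joint small_lid above 0.05 rad or value of joint small_lid below -0.025 rad).
It fails at once if a bystander is pushed away or lifted (distance of any of ramekin, mug, jar, cutter, spatula, cup from where it was at the start of the episode above 0.025 m).
It also fails if it takes over 48 s, if anything falls off the work surface, if the arm or the gripper's body presses on something with over 40 N, if the wrist force passes 120 N, or if a joint passes its speed limit or range.

## Working session

There is one attempt and no reset: what is moved stays moved. The work goes in short steps, Python scripts to look and compute and a tool call to move; the robot and the scene stay as the last step left them, time stands still between calls to the robot, and variables do not carry over. Pictures are saved under pics/ and viewed, and the job is handed in when it is done.

Besides the shell and the picture viewer there is one more tool, called as name(argument=value, ...) on one line, values as JSON. servo_tool: Moves the arm, as the interface text tells. Its arguments: {"type":"object","properties":{"rows":{"type":"array"}},"required":["rows"]}

```bash
mkdir -p pics; python3 - <<'E'
from station import *
import cv2
s=sense();print({k:(v if not hasattr(v,'__len__') else [round(float(x),3) for x in v]) for k,v in s.items()})
for n in("scene","top"):
    im=capture(n);cv2.imwrite(f"pics/{n}0.png",im[:,:,::-1]);c=camera_info(n);print(n,c)
    for q in("tin_center","strip","wide_lid_press","nozzle_box","small_box","tin"):
        print(q,[(r['conf'],[round(float(a),1) for a in r['pixel']]) for r in spot_point(n,q)][:3])
E
```

```text
{'clock': 0.0, 'joint_pos': [1.014, 0.478, 0.022, 1.556, -0.011, 1.109, -0.083], 'qd': [0.001, 0.001, 0.002, 0.002, -0.001, -0.0, -0.001], 'joint_torque': [-0.0, -59.644, 1.608, -28.12, 0.012, 0.009, 0.0], 'tool_pos': [0.293, -0.608, 0.207], 'eef_rot': [1.973, 0.452, -1.974], 'wrist_force': [0.803, -0.609, -0.381], 'ft_torque': [0.035, -0.068, -0.031], 'finger_gap': 1.0014020099001764}
scene {'fx': 598.7243709512744, 'fy': 598.7243709512744, 'cx': 315.39162279709365, 'cy': 237.18499847594873, 'k1': 0.019912621911848963, 'R': array([[ 0.0367412 ,  0.99919241, -0.01626669],
       [ 0.62716531, -0.03572823, -0.7780663 ],
       [-0.77801912,  0.01838518, -0.62797152]]), 't': array([-0.03222449, -0.28085316,  2.12845796])}
tin_center [(0.9, [330.7, 214.6]), (0.79, [351.7, 236.7])]
strip [(0.83, [404.4, 238.9]), (0.39, [154.7, 224.7])]
wide_lid_press [(0.8, [357.3, 230.2])]
nozzle_box [(0.74, [376.0, 257.5])]
small_box [(0.76, [259.3, 265.1]), (0.32, [253.3, 242.4])]
tin [(0.82, [331.2, 222.0]), (0.77, [351.7, 244.7])]
top {'fx': 594.9056906593767, 'fy': 594.9056906593767, 'cx': 314.9558531664558, 'cy': 244.97634576649753, 'k1': 0.04110768402140821, 'R': array([[ 0.02860866, -0.99953358,  0.01068502],
       [-0.99370322, -0.029597  , -0.10806449],
       [ 0.10833033, -0.00752615, -0.99408646]]), 't': array([-0.03078532,  0.60812159,  1.81811804])}
tin_center [(0.79, [277.0, 252.0]), (0.65, [285.4, 317.0]), (0.37, [358.2, 262.0])]
strip [(0.6, [229.6, 253.1])]
wide_lid_press [(0.31, [279.7, 189.8])]
nozzle_box [(0.61, [256.3, 260.9])]
small_box [(0.77, [356.6, 259.5]), (0.59, [341.8, 187.1]), (0.58, [461.5, 248.6])]
tin [(0.86, [283.8, 319.7]), (0.84, [275.4, 257.2])]
```

View pics/scene0.png

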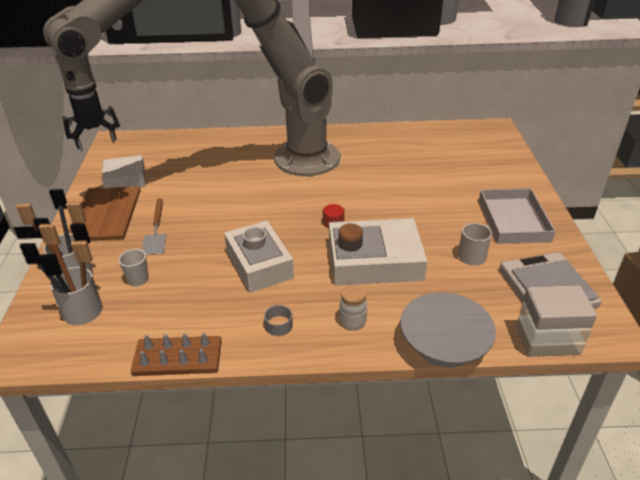

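View pics/top0.png

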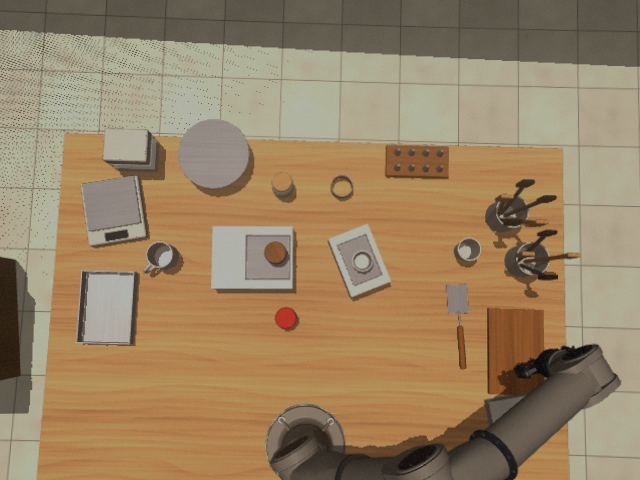

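```bash
python3 - <<'E'
import cv2
a=cv2.imread("pics/top0.png")[150:360,170:430]
cv2.imwrite("pics/top0c.png",cv2.resize(a,None,fx=2.8,fy=2.8,interpolation=cv2.INTER_CUBIC))
a=cv2.imread("pics/scene0.png")[160:320,180:460]
cv2.imwrite("pics/scene0c.png",cv2.resize(a,None,fx=2.8,fy=2.8,interpolation=cv2.INTER_CUBIC))
E
```

```text
(no output)
```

View pics/top0c.png

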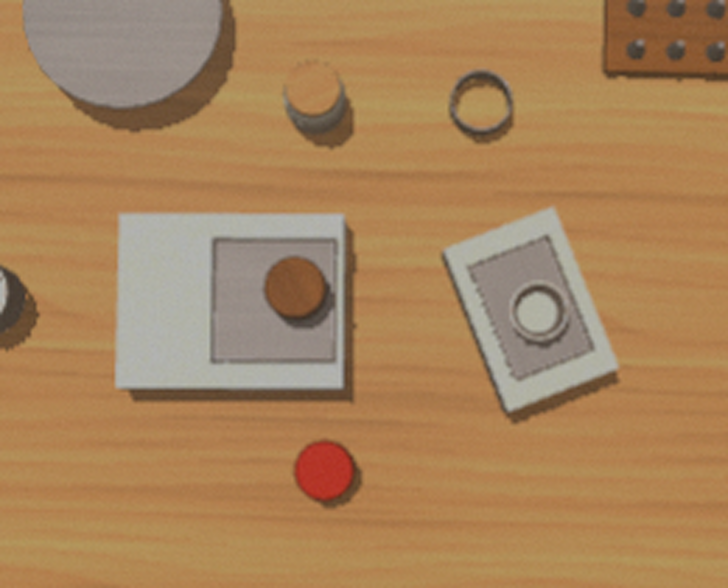

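View pics/scene0c.png

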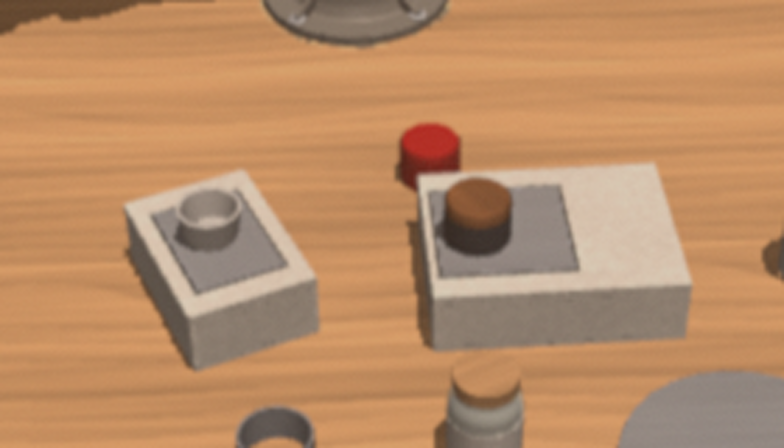

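The candidates for the tin in the top view are the brown-capped dark tin on the wide lid at (276,252) and the red one on the counter at (286,318). The first fits because it stands on the wide lid and has a wooden cap; the enlarged crop confirms it. The wide box's lid spans about (245..290, 235..279), with the strip to its left, which is the robot's left (+y).

```bash
cat > h.py <<'E'
import numpy as np,cv2
from station import *
from scipy.spatial.transform import Rotation as Ro
def ray(n,p,z):
    c=camera_info(n);K=np.array([[c['fx'],0,c['cx']],[0,c['fy'],c['cy']],[0,0,1.]])
    u=cv2.undistortPoints(np.array([[p]],float),K,np.array([c['k1'],0,0,0.]))[0,0]
    R=np.array(c['R']);o=-R.T@c['t'];d=R.T@np.array([u[0],u[1],1]);return o+d*(z-o[2])/d[2]
def proj(n,X):
    c=camera_info(n);K=np.array([[c['fx'],0,c['cx']],[0,c['fy'],c['cy']],[0,0,1.]])
    return cv2.projectPoints(np.array([X],float),cv2.Rodrigues(np.array(c['R']))[0],np.array(c['t']),K,np.array([c['k1'],0,0,0.]))[0][0,0]
E
python3 - <<'E'
from h import *
np.set_printoptions(precision=4,suppress=True)
t=lambda a,b:(170+(a+.5)/2.8-.5,150+(b+.5)/2.8-.5)
s=lambda a,b:(180+(a+.5)/2.8-.5,160+(b+.5)/2.8-.5)
print("box top");B=[ray("top",t(*p),.07) for p in[(118,213),(345,214),(344,387),(116,388)]];print(np.array(B),np.mean(B,0))
print("lid top");B=[ray("top",t(*p),.0715) for p in[(212,238),(337,238),(335,362),(211,361)]];print(np.array(B),np.mean(B,0))
print("tin",ray("top",t(295,287),.1215),ray("scene",s(479,201),.1215))
print("box scene");B=[ray("scene",s(*p),.07) for p in[(655,164),(418,174),(432,293),(690,286)]];print(np.array(B),np.mean(B,0))
B=[ray("scene",s(*p),.0715) for p in[(560,185),(429,191),(438,277),(579,271)]];print(np.array(B),np.mean(B,0))
print("red",ray("top",t(325,470),.05),"jar",ray("top",t(314,88),.1),"ram",ray("top",t(539,313),.107))
E
```

```text
box top
[[0.6543 0.3034 0.07  ]
 [0.6608 0.0564 0.07  ]
 [0.4722 0.0513 0.07  ]
 [0.4642 0.2965 0.07  ]] [0.5629 0.1769 0.07  ]
lid top
[[0.6298 0.2001 0.0715]
 [0.6339 0.0642 0.0715]
 [0.4989 0.0619 0.0715]
 [0.4961 0.1956 0.0715]] [0.5647 0.1304 0.0715]
tin [0.5742 0.105  0.1215] [0.5803 0.1076 0.1215]
box scene
[[0.4646 0.2999 0.07  ]
 [0.4674 0.0553 0.07  ]
 [0.652  0.0584 0.07  ]
 [0.6554 0.3015 0.07  ]] [0.5599 0.1788 0.07  ]
[[0.496  0.198  0.0715]
 [0.4982 0.0647 0.0715]
 [0.6312 0.0654 0.0715]
 [0.6299 0.1999 0.0715]] [0.5638 0.132  0.0715]
red [0.3825 0.0695 0.05  ] jar [0.7931 0.0934 0.1   ] ram [ 0.5555 -0.1545  0.107 ]
```

```bash
cat >> h.py <<'E'
def rel(tgt,yaw,flip=0):
    "shift in tool axes to world tgt, and turn (10deg units) to tool x down, tool y along box y"
    s=sense();R=Ro.from_rotvec(s['eef_rot']);p=np.array(s['tool_pos'])
    yv=np.array([-np.sin(yaw),np.cos(yaw),0])*(-1 if flip else 1);xv=np.array([0,0,-1.])
    D=Ro.from_matrix(np.array([xv,yv,np.cross(xv,yv)]).T)
    np.set_printoptions(precision=4,suppress=True)
    print("t",round(float(s['clock']),2),"pos",p,"F",np.array(s['wrist_force']),"gap",s['finger_gap']);print("tool axes\n",R.as_matrix())
    print("shift tool",R.inv().apply(np.array(tgt)-p)," turn10",np.degrees((R.inv()*D).as_rotvec())/10)
E
python3 -c "
from h import *
rel([.577,.106,.208],.022);rel([.577,.106,.208],.022,1)"
```

```text
t 0.7 pos [ 0.2929 -0.6082  0.2082] F [-0.7934 -0.3231 -0.0989] gap 1.0013762839897935
tool axes
 [[ 0.      0.4338 -0.901 ]
 [-0.0001 -0.901  -0.4338]
 [-1.      0.0001 -0.    ]]
shift tool [ 0.0002 -0.5202 -0.5658]  turn10 [-15.5548   0.0005  -0.0002]
t 0.7 pos [ 0.2929 -0.6082  0.2082] F [-0.7934 -0.3231 -0.0989] gap 1.0013762839897935
tool axes
 [[ 0.      0.4338 -0.901 ]
 [-0.0001 -0.901  -0.4338]
 [-1.      0.0001 -0.    ]]
shift tool [ 0.0002 -0.5202 -0.5658]  turn10 [ 2.4452 -0.0002 -0.0004]
```

servo_tool(rows=[{"ty": -0.04, "tz": -0.043, "fingers": 1}, {"ty": -0.04, "tz": -0.043, "fingers": 1}, {"ty": -0.04, "tz": -0.043, "fingers": 1}, {"ty": -0.04, "tz": -0.043, "fingers": 1}, {"ty": -0.04, "tz": -0.043, "fingers": 1}, {"ty": -0.04, "tz": -0.043, "fingers": 1}, {"ty": -0.04, "tz": -0.043, "fingers": 1}, {"ty": -0.04, "tz": -0.043, "fingers": 1}, {"ty": -0.04, "tz": -0.043, "fingers": 1}, {"ty": -0.04, "tz": -0.043, "fingers": 1}])

```text
validation failed for argument at $.ro...
```

```bash
python3 -c "
from h import *
rel([.577,.106,.208],.022,1)"
```

```text
t 0.7 pos [ 0.2929 -0.6082  0.2082] F [-0.7934 -0.3231 -0.0989] gap 1.0013762839897935
tool axes
 [[ 0.      0.4338 -0.901 ]
 [-0.0001 -0.901  -0.4338]
 [-1.      0.0001 -0.    ]]
shift tool [ 0.0002 -0.5202 -0.5658]  turn10 [ 2.4452 -0.0002 -0.0004]
```

servo_tool(rows=[{"tx": 0, "ty": -0.04, "tz": -0.043, "wx": 0, "wy": 0, "wz": 0, "fingers": 1}, {"tx": 0, "ty": -0.04, "tz": -0.043, "wx": 0, "wy": 0, "wz": 0, "fingers": 1}, {"tx": 0, "ty": -0.04, "tz": -0.043, "wx": 0, "wy": 0, "wz": 0, "fingers": 1}, {"tx": 0, "ty": -0.04, "tz": -0.043, "wx": 0, "wy": 0, "wz": 0, "fingers": 1}, {"tx": 0, "ty": -0.04, "tz": -0.043, "wx": 0, "wy": 0, "wz": 0, "fingers": 1}, {"tx": 0, "ty": -0.04, "tz": -0.043, "wx": 0, "wy": 0, "wz": 0, "fingers": 1}, {"tx": 0, "ty": -0.04, "tz": -0.043, "wx": 0, "wy": 0, "wz": 0, "fingers": 1}, {"tx": 0, "ty": -0.04, "tz": -0.043, "wx": 0, "wy": 0, "wz": 0, "fingers": 1}, {"tx": 0, "ty": -0.04, "tz": -0.043, "wx": 0, "wy": 0, "wz": 0, "fingers": 1}, {"tx": 0, "ty": -0.04, "tz": -0.043, "wx": 0, "wy": 0, "wz": 0, "fingers": 1}])

```text
clock: 1.95
tool_pos: [0.5137, -0.0516, 0.2089]
eef_rot: [1.98, 0.432, -1.971]
wrist_force: [0.0, -0.7, 0.9]
finger_gap: 0.999
```

```bash
python3 -c "
from h import *
rel([.577,.106,.208],.022,1)"
```

```text
t 1.95 pos [ 0.5137 -0.0516  0.2089] F [ 0.0428 -0.6641  0.9275] gap 0.9992582914914677
tool axes
 [[ 0.006   0.4242 -0.9055]
 [-0.0065 -0.9055 -0.4243]
 [-1.      0.0084 -0.0027]]
shift tool [ 0.0003 -0.1159 -0.1242]  turn10 [ 2.3842 -0.0251 -0.0442]
```

servo_tool(rows=[{"tx": 0, "ty": -0.04, "tz": -0.042, "wx": 0, "wy": 0, "wz": 0, "fingers": 1}, {"tx": 0, "ty": -0.04, "tz": -0.042, "wx": 0, "wy": 0, "wz": 0, "fingers": 1}, {"tx": 0, "ty": -0.036, "tz": -0.04, "wx": 0, "wy": 0, "wz": 0, "fingers": 1}, {"tx": 0, "ty": 0, "tz": 0, "wx": 0.8, "wy": 0, "wz": 0, "fingers": 1}, {"tx": 0, "ty": 0, "tz": 0, "wx": 0.8, "wy": 0, "wz": 0, "fingers": 1}, {"tx": 0, "ty": 0, "tz": 0, "wx": 0.8, "wy": 0, "wz": 0, "fingers": 1}, {"tx": 0, "ty": 0, "tz": 0, "wx": 0, "wy": 0, "wz": 0, "fingers": 1}])

```text
clock: 2.82
tool_pos: [0.5797, 0.1191, 0.2094]
eef_rot: [2.222, 0.015, -2.201]
wrist_force: [0.6, 1.5, 0.0]
finger_gap: 0.998
```

```bash
python3 -c "
from h import *
rel([.577,.106,.208],.022,1)"
```

```text
t 2.83 pos [0.5797 0.1191 0.2094] F [0.5776 1.4731 0.0407] gap 0.9983063031690382
tool axes
 [[ 0.0095  0.0168 -0.9998]
 [-0.0032 -0.9999 -0.0169]
 [-1.      0.0034 -0.0094]]
shift tool [0.0014 0.013  0.0029]  turn10 [-0.0294 -0.0538 -0.0194]
```

servo_tool(rows=[{"tx": 0, "ty": 0.013, "tz": 0.003, "wx": 0, "wy": -0.05, "wz": 0, "fingers": 1}, {"tx": 0.03, "ty": 0, "tz": 0, "wx": 0, "wy": 0, "wz": 0, "fingers": 1}, {"tx": 0.03, "ty": 0, "tz": 0, "wx": 0, "wy": 0, "wz": 0, "fingers": 1}, {"tx": 0, "ty": 0, "tz": 0, "wx": 0, "wy": 0, "wz": 0, "fingers": 1}])

```text
clock: 3.32
tool_pos: [0.5774, 0.1011, 0.1491]
eef_rot: [2.209, 0.02, -2.206]
wrist_force: [0.1, 0.0, 0.5]
finger_gap: 1.0
```

```bash
python3 -c "
from h import *
rel([.577,.106,.083],.022,1)
for n,r in(('scene',(160,300,280,450)),('top',(180,330,200,340))):
    a=capture(n)[r[0]:r[1],r[2]:r[3],::-1]
    cv2.imwrite(f'pics/{n}1.png',cv2.resize(a,None,fx=4,fy=4,interpolation=cv2.INTER_CUBIC))
"
```

```text
t 3.33 pos [0.5774 0.1011 0.1491] F [0.1462 0.0162 0.5381] gap 1.000171462460606
tool axes
 [[ 0.0013  0.0226 -0.9997]
 [-0.0046 -0.9997 -0.0226]
 [-1.      0.0046 -0.0012]]
shift tool [ 0.0661 -0.0052  0.0004]  turn10 [ 0.0033 -0.0066 -0.0264]
```

View pics/scene1.png

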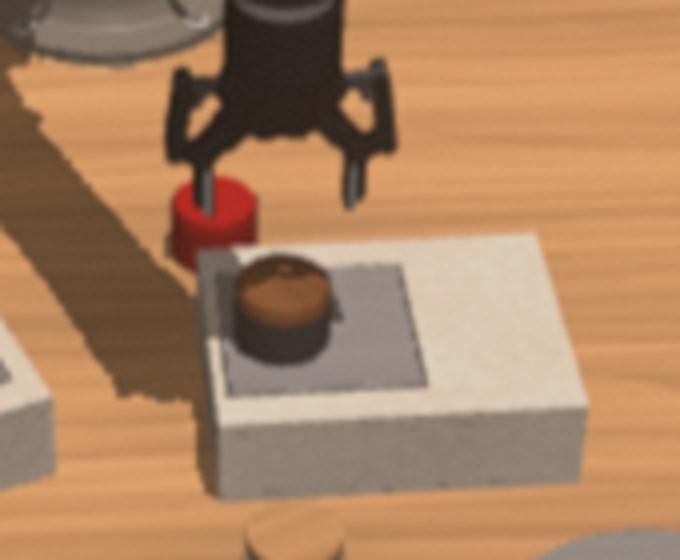

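View pics/top1.png

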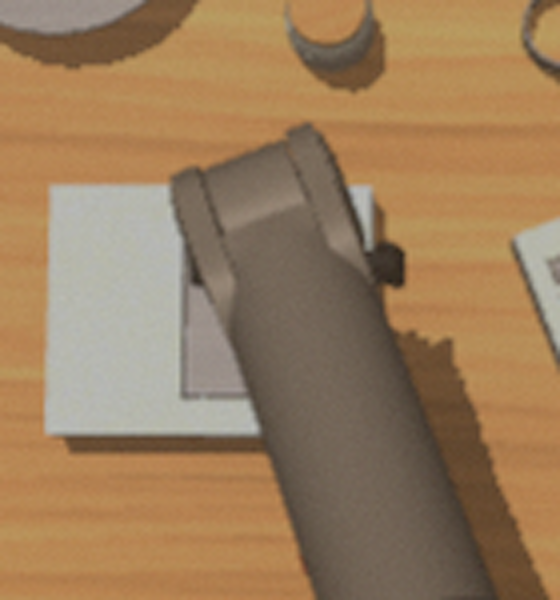

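servo_tool(rows=[{"tx": 0, "ty": -0.005, "tz": 0, "wx": 0, "wy": 0, "wz": 0, "fingers": 1}, {"tx": 0.022, "ty": 0, "tz": 0, "wx": 0, "wy": 0, "wz": 0, "fingers": 1}, {"tx": 0.022, "ty": 0, "tz": 0, "wx": 0, "wy": 0, "wz": 0, "fingers": 1}, {"tx": 0.02, "ty": 0, "tz": 0, "wx": 0, "wy": 0, "wz": 0, "fingers": 1}, {"tx": 0, "ty": 0, "tz": 0, "wx": 0, "wy": 0, "wz": 0, "fingers": 1}])

```text
clock: 4.05
tool_pos: [0.5848, 0.1099, 0.0934]
eef_rot: [2.228, 0.027, -2.189]
wrist_force: [0.3, -0.9, -0.3]
finger_gap: 0.998
```

```bash
python3 -c "
from h import *
rel([.575,.254,.083],.022,1)
for n,r in(('scene',(160,300,280,450)),):
    a=capture(n)[r[0]:r[1],r[2]:r[3],::-1]
    cv2.imwrite(f'pics/{n}2.png',cv2.resize(a,None,fx=4,fy=4,interpolation=cv2.INTER_CUBIC))
"
```

```text
t 4.05 pos [0.5848 0.1099 0.0934] F [ 0.2653 -0.9467 -0.2596] gap 0.9975887225685479
tool axes
 [[ 0.0177  0.0247 -0.9995]
 [ 0.0002 -0.9997 -0.0247]
 [-0.9998  0.0003 -0.0177]]
shift tool [ 0.0103 -0.1443  0.0064]  turn10 [ 0.0154 -0.1012 -0.0014]
```

View pics/scene2.png

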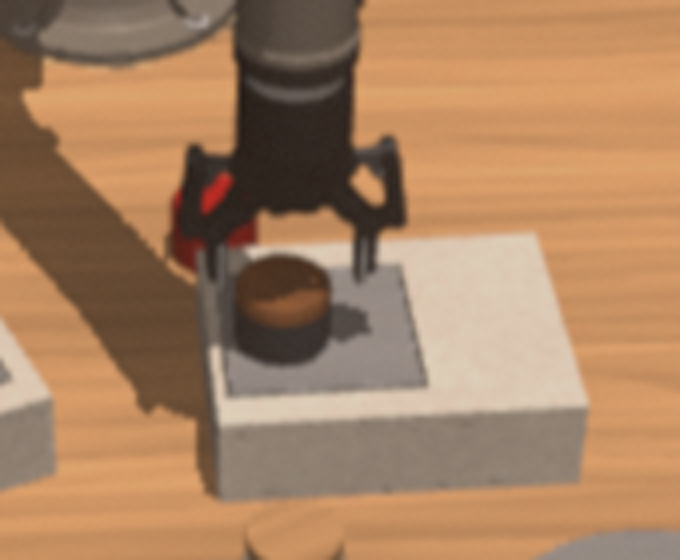

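servo_tool(rows=[{"tx": 0, "ty": 0.002, "tz": 0.007, "wx": 0, "wy": -0.1, "wz": 0, "fingers": 1}, {"tx": 0.01, "ty": 0, "tz": 0, "wx": 0, "wy": 0, "wz": 0, "fingers": 1}, {"tx": 0, "ty": 0, "tz": 0, "wx": 0, "wy": 0, "wz": 0, "fingers": 0.9}, {"tx": 0, "ty": 0, "tz": 0, "wx": 0, "wy": 0, "wz": 0, "fingers": 0.9}])

```text
clock: 4.6
tool_pos: [0.5802, 0.1086, 0.0869]
eef_rot: [2.216, 0.029, -2.203]
wrist_force: [0.4, -0.5, 0.7]
finger_gap: 0.897
```

```bash
python3 -c "
from h import *
rel([.575,.254,.083],.022,1)
"
```

```text
t 4.6 pos [0.5802 0.1086 0.0869] F [ 0.3593 -0.5051  0.6524] gap 0.8971184366868823
tool axes
 [[ 0.0058  0.0248 -0.9997]
 [ 0.0014 -0.9997 -0.0248]
 [-1.     -0.0013 -0.0058]]
shift tool [ 0.0041 -0.1455  0.0016]  turn10 [ 0.0159 -0.0331  0.0073]
```

servo_tool(rows=[{"tx": 0.002, "ty": -0.006, "tz": 0, "wx": 0, "wy": -0.03, "wz": 0, "fingers": 0.9}, {"tx": 0.002, "ty": -0.01, "tz": 0, "wx": 0, "wy": 0, "wz": 0, "fingers": 0.9}, {"tx": 0, "ty": -0.01, "tz": 0, "wx": 0, "wy": 0, "wz": 0, "fingers": 0.9}, {"tx": 0, "ty": -0.01, "tz": 0, "wx": 0, "wy": 0, "wz": 0, "fingers": 0.9}, {"tx": 0, "ty": -0.01, "tz": 0, "wx": 0, "wy": 0, "wz": 0, "fingers": 0.9}])

```text
clock: 5.22
tool_pos: [0.5802, 0.1549, 0.0834]
eef_rot: [2.211, 0.023, -2.208]
wrist_force: [0.3, -0.6, 0.8]
finger_gap: 0.898
```

```bash
python3 -c "
from h import *
rel([.575,.254,.083],.022,1)
for n,r in(('scene',(160,300,280,450)),):
    a=capture(n)[r[0]:r[1],r[2]:r[3],::-1]
    cv2.imwrite(f'pics/{n}3.png',cv2.resize(a,None,fx=4,fy=4,interpolation=cv2.INTER_CUBIC))
"
```

```text
t 5.22 pos [0.5802 0.1549 0.0834] F [ 0.3335 -0.6262  0.7777] gap 0.8982681539915116
tool axes
 [[ 0.0014  0.0224 -0.9997]
 [-0.0012 -0.9997 -0.0224]
 [-1.      0.0012 -0.0014]]
shift tool [ 0.0003 -0.0992  0.003 ]  turn10 [ 0.0025 -0.0078 -0.0069]
```

View pics/scene3.png

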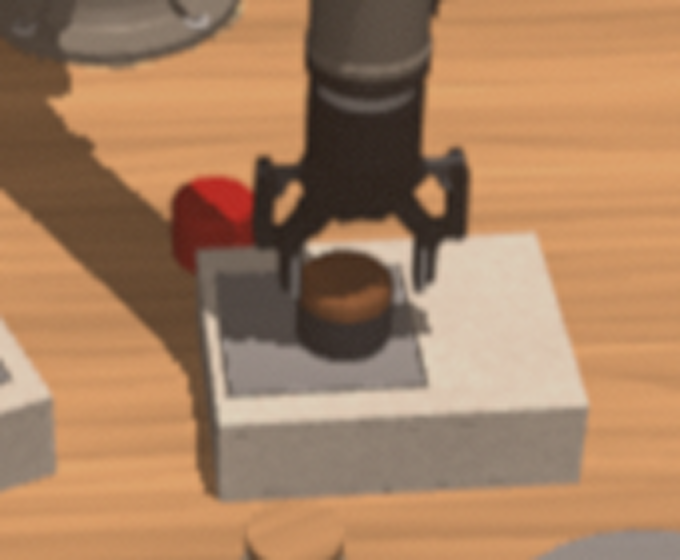

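The tin at (345,300) in the crop follows the trailing finger and stays upright. Continuing.

servo_tool(rows=[{"tx": 0, "ty": -0.011, "tz": 0.001, "wx": 0, "wy": 0, "wz": 0, "fingers": 0.9}, {"tx": 0, "ty": -0.011, "tz": 0.001, "wx": 0, "wy": 0, "wz": 0, "fingers": 0.9}, {"tx": 0, "ty": -0.011, "tz": 0, "wx": 0, "wy": 0, "wz": 0, "fingers": 0.9}, {"tx": 0, "ty": -0.011, "tz": 0, "wx": 0, "wy": 0, "wz": 0, "fingers": 0.9}, {"tx": 0, "ty": -0.011, "tz": 0, "wx": 0, "wy": 0, "wz": 0, "fingers": 0.9}, {"tx": 0, "ty": -0.011, "tz": 0, "wx": 0, "wy": 0, "wz": 0, "fingers": 0.9}])

```text
clock: 6.02
tool_pos: [0.5757, 0.2274, 0.0832]
eef_rot: [2.21, 0.027, -2.208]
wrist_force: [0.3, -0.6, -0.6]
finger_gap: 0.901
```

```bash
cat > look.py <<'E'
import sys
from h import *
k=sys.argv[1]; t=[float(a) for a in sys.argv[2:5]]
rel(t,.022,1)
for n,r in(('scene',(160,300,280,450)),('top',(180,330,200,340))):
    a=capture(n);cv2.imwrite(f'pics/{n}{k}f.png',a[:,:,::-1]);a=a[r[0]:r[1],r[2]:r[3],::-1]
    cv2.imwrite(f'pics/{n}{k}.png',cv2.resize(a,None,fx=4,fy=4,interpolation=cv2.INTER_CUBIC))
    for q in ('tin','tin_center'):
        for d in spot_point(n,q)[:3]: print(n,q,round(d['conf'],2),ray(n,d['pixel'],.0965 if q!='tin' else .0715))
E
python3 look.py 4 .575 .254 .083
```

```text
t 6.03 pos [0.5757 0.2274 0.0832] F [ 0.3491 -0.579  -0.551 ] gap 0.9011414439386304
tool axes
 [[ 0.0008  0.0244 -0.9997]
 [ 0.0002 -0.9997 -0.0244]
 [-1.     -0.0002 -0.0008]]
shift tool [ 0.0003 -0.0266  0.0001]  turn10 [ 0.0135 -0.0048  0.0009]
scene tin 0.79 [0.5689 0.2297 0.0715]
scene tin 0.68 [0.4707 0.0733 0.0715]
scene tin_center 0.88 [0.469  0.0608 0.0965]
scene tin_center 0.56 [0.5719 0.2192 0.0965]
top tin 0.56 [0.3801 0.0756 0.0715]
top tin 0.46 [0.5573 0.167  0.0715]
top tin_center 0.63 [0.374  0.0744 0.0965]
```

View pics/scene4.png

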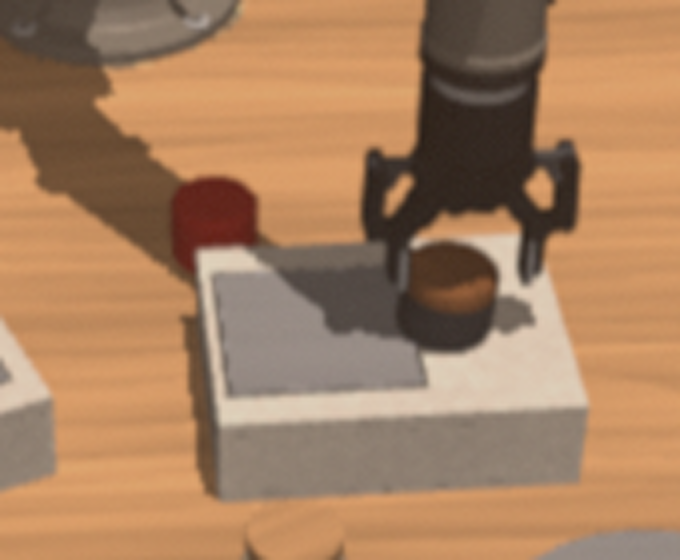

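servo_tool(rows=[{"tx": 0, "ty": -0.009, "tz": 0, "wx": 0, "wy": 0, "wz": 0, "fingers": 0.9}, {"tx": 0, "ty": -0.009, "tz": 0, "wx": 0, "wy": 0, "wz": 0, "fingers": 0.9}, {"tx": 0, "ty": -0.005, "tz": 0, "wx": 0, "wy": 0, "wz": 0, "fingers": 0.9}, {"tx": 0, "ty": 0, "tz": 0, "wx": 0, "wy": 0, "wz": 0, "fingers": 0.9}, {"tx": 0, "ty": 0.004, "tz": 0, "wx": 0, "wy": 0, "wz": 0, "fingers": 1}, {"tx": 0, "ty": 0, "tz": 0, "wx": 0, "wy": 0, "wz": 0, "fingers": 1}])

```text
clock: 7.08
tool_pos: [0.5757, 0.2453, 0.0832]
eef_rot: [2.211, 0.024, -2.209]
wrist_force: [-0.1, 0.7, -0.1]
finger_gap: 0.999
```

```bash
python3 look.py 5 .575 .249 .2
```

```text
t 7.08 pos [0.5757 0.2453 0.0832] F [-0.1432  0.7361 -0.0891] gap 0.9985004513941815
tool axes
 [[ 0.001   0.0224 -0.9997]
 [-0.0009 -0.9997 -0.0224]
 [-1.      0.0009 -0.0009]]
shift tool [-0.1168 -0.0037  0.0005]  turn10 [ 0.0021 -0.0053 -0.0052]
scene tin 0.73 [0.4536 0.0651 0.0715]
scene tin 0.62 [0.5657 0.25   0.0715]
scene tin_center 0.97 [0.4669 0.066  0.0965]
scene tin_center 0.96 [0.5657 0.2481 0.0965]
top tin 0.53 [0.3785 0.0693 0.0715]
top tin_center 0.74 [0.3763 0.0656 0.0965]
```

View pics/scene5.png

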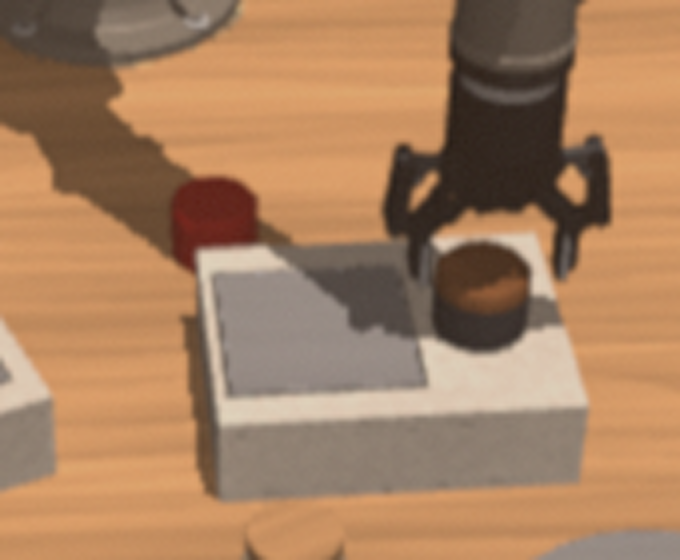

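servo_tool(rows=[{"tx": -0.015, "ty": -0.003, "tz": 0, "wx": 0, "wy": 0, "wz": 0, "fingers": 1}, {"tx": -0.02, "ty": 0, "tz": 0, "wx": 0, "wy": 0, "wz": 0, "fingers": 1}, {"tx": -0.03, "ty": 0, "tz": 0, "wx": 0, "wy": 0, "wz": 0, "fingers": 1}, {"tx": -0.03, "ty": 0, "tz": 0, "wx": 0, "wy": 0, "wz": 0, "fingers": 1}, {"tx": 0, "ty": 0.04, "tz": 0.02, "wx": 0, "wy": 0, "wz": 0, "fingers": 0}, {"tx": 0, "ty": 0.04, "tz": 0.02, "wx": 0, "wy": 0, "wz": 0, "fingers": 0}, {"tx": 0, "ty": 0.035, "tz": 0.015, "wx": 0, "wy": 0, "wz": 0, "fingers": 0}, {"tx": 0, "ty": 0, "tz": 0, "wx": 0, "wy": 0, "wz": 0, "fingers": 0}])

```text
clock: 8.38
tool_pos: [0.5236, 0.1337, 0.1895]
eef_rot: [2.22, 0.033, -2.2]
wrist_force: [-0.5, 0.3, 0.5]
finger_gap: 0.145
```

```bash
python3 look.py 6 .519 .1295 .075
```

```text
t 8.38 pos [0.5236 0.1337 0.1895] F [-0.5348  0.3199  0.4501] gap 0.14541364313379082
tool axes
 [[ 0.0091  0.0262 -0.9996]
 [ 0.004  -0.9996 -0.0262]
 [-1.     -0.0037 -0.0092]]
shift tool [0.1145 0.0045 0.0058]  turn10 [ 0.0241 -0.0526  0.0215]
scene tin 0.92 [0.4615 0.0695 0.0715]
scene tin 0.57 [0.5569 0.2483 0.0715]
scene tin_center 0.96 [0.4882 0.0676 0.0965]
scene tin_center 0.6 [0.5695 0.2473 0.0965]
top tin 0.63 [0.5708 0.2464 0.0715]
top tin_center 0.54 [0.5719 0.2434 0.0965]
```

View pics/scene6.png

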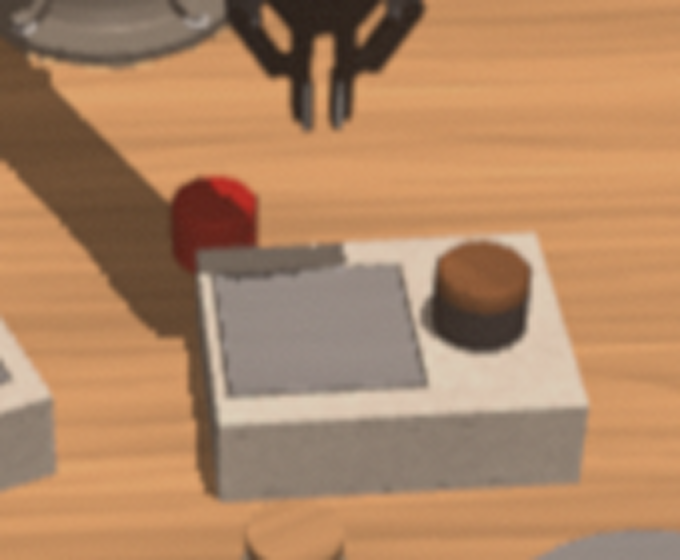

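View pics/top6.png

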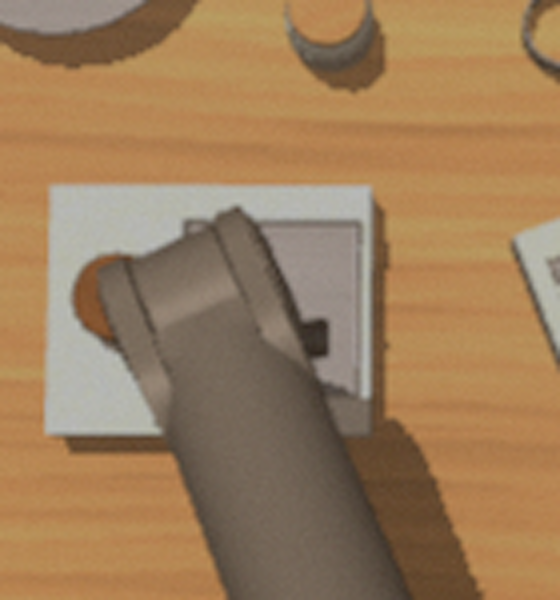

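servo_tool(rows=[{"tx": 0, "ty": 0.004, "tz": 0.006, "wx": 0, "wy": -0.05, "wz": 0, "fingers": 0}, {"tx": 0.03, "ty": 0, "tz": 0, "wx": 0, "wy": 0, "wz": 0, "fingers": 0}, {"tx": 0.03, "ty": 0, "tz": 0, "wx": 0, "wy": 0, "wz": 0, "fingers": 0}, {"tx": 0.03, "ty": 0, "tz": 0, "wx": 0, "wy": 0, "wz": 0, "fingers": 0}, {"tx": 0.01, "ty": 0, "tz": 0, "wx": 0, "wy": 0, "wz": 0, "fingers": 0}, {"tx": 0, "ty": 0, "tz": 0, "wx": 0, "wy": 0, "wz": 0, "fingers": 0}])

```text
clock: 9.43
tool_pos: [0.5181, 0.1367, 0.0864]
eef_rot: [2.205, 0.047, -2.208]
wrist_force: [0.7, 0.7, 0.4]
finger_gap: 0.001
```

```bash
python3 look.py 7 .519 .1295 .067; python3 -c "
from h import *
print(ray('scene',(400.6,227.3),.12))"
```

```text
t 9.43 pos [0.5181 0.1367 0.0864] F [0.6669 0.6669 0.4495] gap 0.0007180360394273049
tool axes
 [[-0.0014  0.0357 -0.9994]
 [ 0.0068 -0.9993 -0.0357]
 [-1.     -0.0068  0.0012]]
shift tool [ 0.0193  0.0073 -0.0006]  turn10 [0.0787 0.007  0.0389]
scene tin 0.97 [0.552  0.2543 0.0715]
scene tin 0.64 [0.4713 0.0675 0.0715]
scene tin_center 0.96 [0.469  0.0613 0.0965]
scene tin_center 0.63 [0.5624 0.2456 0.0965]
scene tin_center 0.57 [ 0.4902 -0.4416  0.0965]
top tin 0.52 [0.5602 0.2468 0.0715]
top tin 0.41 [ 0.5589 -0.155   0.0715]
top tin_center 0.54 [0.5732 0.2282 0.0965]
[0.56803502 0.24334016 0.12      ]
```

View pics/scene7.png

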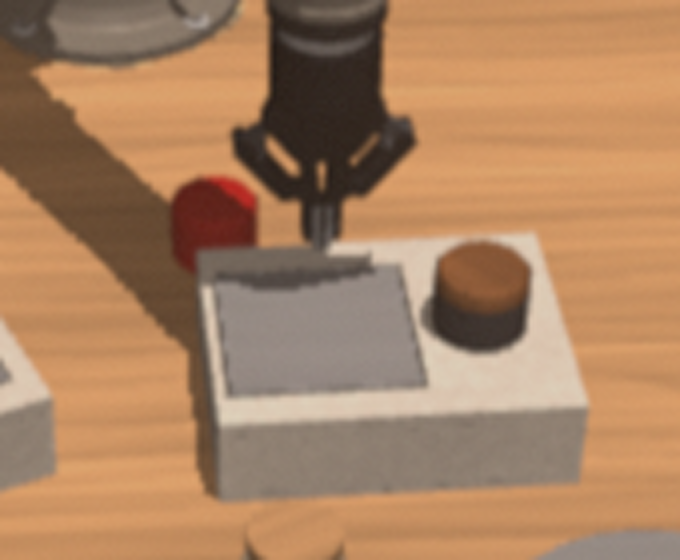

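```bash
python3 -c "
from h import *
c=lambda X:((proj('scene',X)-[280,160])*4+1.5)
p=sense()['tool_pos'];print(c(p),c([.519,.1295,.0715]),c([.498,.131,.0715]),c([p[0],p[1],.0715]))
c=lambda X:((proj('top',X)-[200,180])*4+1.5)
print(c(p),c([.519,.1295,.0715]),c([.498,.131,.0715]))
"
```

```text
[317.93866209 269.74162391] [306.91821494 288.0095505 ] [306.36546012 269.57595837] [317.26284424 287.73772251]
[259.1558032  366.38375569] [270.31970576 368.1652439 ] [267.28878535 395.8467534 ]
```

View pics/top7.png

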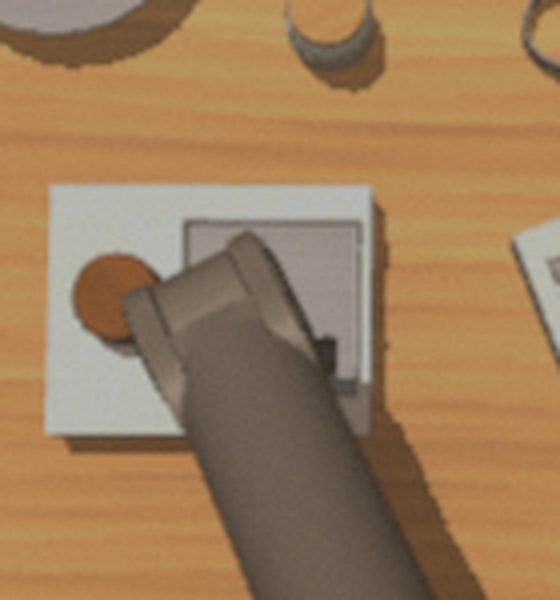

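servo_tool(rows=[{"tx": 0, "ty": 0.007, "tz": 0, "wx": 0, "wy": 0, "wz": 0, "fingers": 0}, {"tx": 0.006, "ty": 0, "tz": 0, "wx": 0, "wy": 0, "wz": 0, "fingers": 0}, {"tx": 0.004, "ty": 0, "tz": 0, "wx": 0, "wy": 0, "wz": 0, "fingers": 0}, {"tx": 0, "ty": 0, "tz": 0, "wx": 0, "wy": 0, "wz": 0, "fingers": 0}])

```text
clock: 10.22
tool_pos: [0.5198, 0.129, 0.0775]
eef_rot: [2.211, 0.046, -2.205]
wrist_force: [-0.5, -0.7, 0.1]
finger_gap: -0.003
```

```bash
python3 look.py 8 .519 .1295 .067|head -6; python3 -c "
from h import *
c=lambda X:((proj('scene',X)-[280,160])*4+1.5)
p=sense()['tool_pos'];print(c(p))"
```

```text
t 10.22 pos [0.5198 0.129  0.0775] F [-0.4978 -0.6514  0.1463] gap -0.0027987894957129263
tool axes
 [[ 0.0026  0.0347 -0.9994]
 [ 0.0075 -0.9994 -0.0346]
 [-1.     -0.0074 -0.0028]]
shift tool [ 0.0105 -0.0004  0.0008]  turn10 [ 0.0725 -0.0159  0.0426]
[306.95479819 281.66952656]
```

View pics/scene8.png

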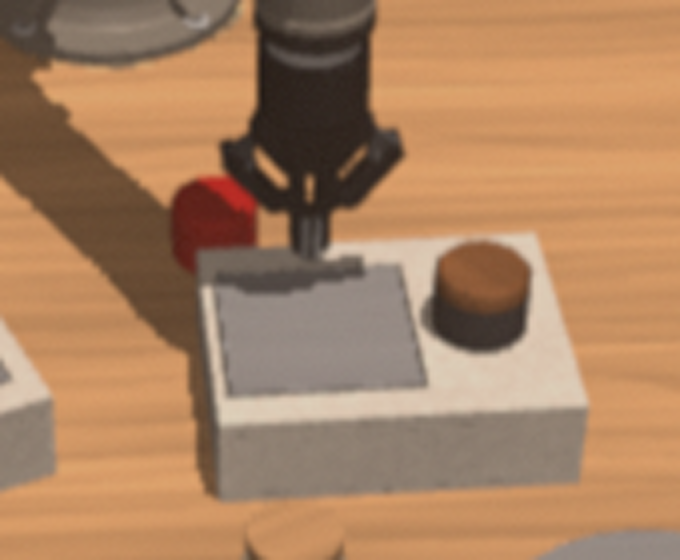

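```bash
python3 -c "
import cv2
a=cv2.imread('pics/scene8f.png')[200:245,325:400]
cv2.imwrite('pics/z8.png',cv2.convertScaleAbs(cv2.resize(a,None,fx=10,fy=10,interpolation=cv2.INTER_NEAREST),alpha=1.6))"
```

```text
(no output)
```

View pics/z8.png

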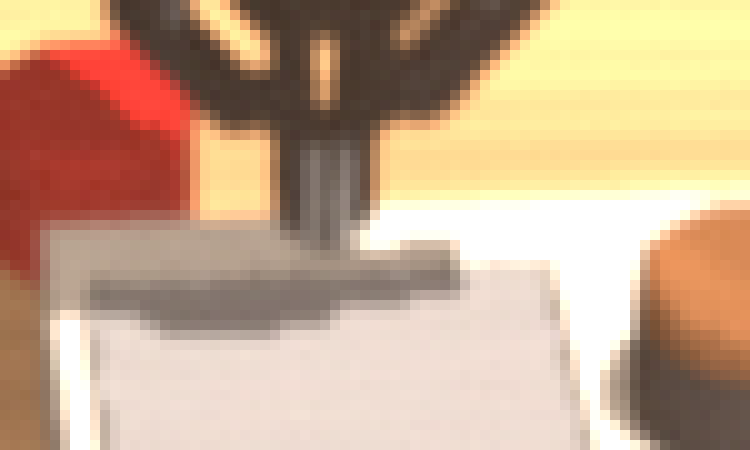

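```bash
python3 -c "
from h import *
for z in(.0715,.0775,.085,.09,.095,.1):print(ray('scene',(357.5,224.8),z))"
```

```text
[0.48796414 0.13556754 0.0715    ]
[0.49568073 0.13469263 0.0775    ]
[0.50532648 0.13359899 0.085     ]
[0.51175697 0.1328699  0.09      ]
[0.51818746 0.1321408  0.095     ]
[0.52461796 0.13141171 0.1       ]
```

servo_tool(rows=[{"tx": 0.003, "ty": 0, "tz": 0, "wx": 0, "wy": 0, "wz": 0, "fingers": 0}, {"tx": 0.003, "ty": 0, "tz": 0, "wx": 0, "wy": 0, "wz": 0, "fingers": 0}, {"tx": 0.001, "ty": 0, "tz": 0, "wx": 0, "wy": 0, "wz": 0, "fingers": 0}])

```text
clock: 10.9
tool_pos: [0.5203, 0.1294, 0.0708]
eef_rot: [2.212, 0.047, -2.203]
wrist_force: [0.2, 0.9, -0.2]
finger_gap: -0.001
```

```bash
python3 look.py 9 .519 .1295 .067|head -6; python3 -c "
import cv2
a=cv2.imread('pics/scene9f.png')[200:245,325:400]
cv2.imwrite('pics/z9.png',cv2.convertScaleAbs(cv2.resize(a,None,fx=10,fy=10,interpolation=cv2.INTER_NEAREST),alpha=1.6))"
```

```text
t 10.9 pos [0.5203 0.1294 0.0708] F [ 0.1895  0.9197 -0.2305] gap -0.0014332412036429296
tool axes
 [[ 0.0039  0.0349 -0.9994]
 [ 0.0079 -0.9994 -0.0349]
 [-1.     -0.0078 -0.0042]]
shift tool [ 0.0038 -0.0001  0.0013]  turn10 [ 0.0741 -0.0237  0.0448]
```

View pics/z9.png

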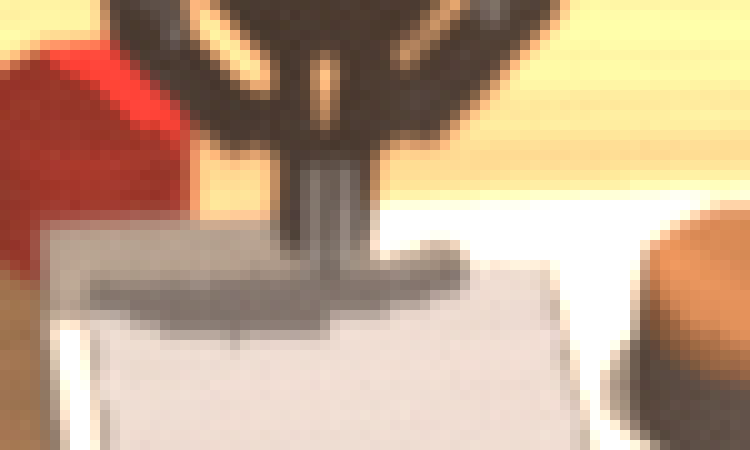

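servo_tool(rows=[{"tx": 0.003, "ty": 0, "tz": 0, "wx": 0, "wy": 0, "wz": 0, "fingers": 0}, {"tx": 0.002, "ty": 0, "tz": 0, "wx": 0, "wy": 0, "wz": 0, "fingers": 0}])

```text
clock: 11.45
tool_pos: [0.5208, 0.1296, 0.0661]
eef_rot: [2.214, 0.047, -2.202]
wrist_force: [-0.2, -0.7, 0.3]
finger_gap: 0.004
```

servo_tool(rows=[{"tx": 0.003, "ty": 0, "tz": 0, "wx": 0, "wy": 0, "wz": 0, "fingers": 0}, {"tx": 0.002, "ty": 0, "tz": 0, "wx": 0, "wy": 0, "wz": 0, "fingers": 0}])

```text
clock: 11.7
tool_pos: [0.5207, 0.1296, 0.0606]
eef_rot: [2.213, 0.047, -2.202]
wrist_force: [0.1, -0.2, 0.6]
finger_gap: 0.0
```

```bash
python3 look.py 10 .519 .1295 .067|head -6; python3 -c "
import cv2
a=cv2.imread('pics/scene10f.png')[200:245,325:400]
cv2.imwrite('pics/z10.png',cv2.convertScaleAbs(cv2.resize(a,None,fx=10,fy=10,interpolation=cv2.INTER_NEAREST),alpha=1.6))"
```

```text
t 11.7 pos [0.5207 0.1296 0.0606] F [ 0.0911 -0.234   0.6097] gap 0.00015374944227580683
tool axes
 [[ 0.0048  0.0348 -0.9994]
 [ 0.0082 -0.9994 -0.0348]
 [-1.     -0.008  -0.0051]]
shift tool [-0.0064 -0.      0.0017]  turn10 [ 0.0735 -0.0288  0.0459]
```

View pics/z10.png

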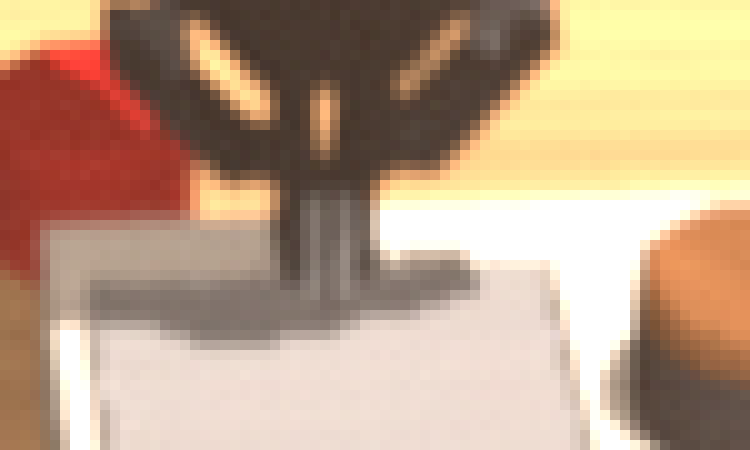

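View pics/top10.png

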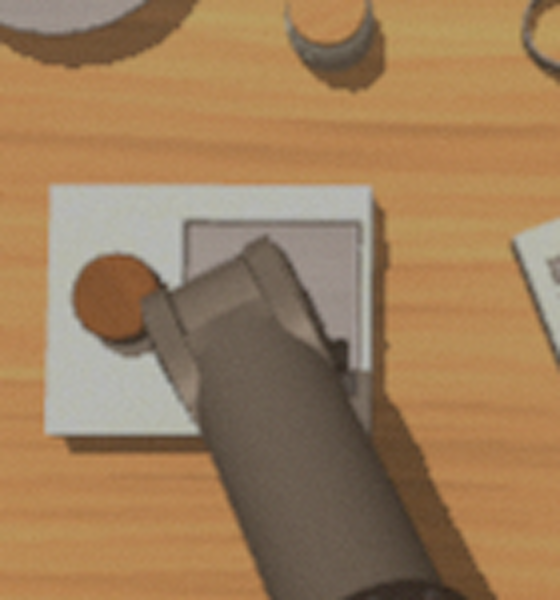

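No contact yet. The real fingertips sit about 15–20 mm behind the reported TCP, as the picture shows too, so I'll go on slowly until I see force.

servo_tool(rows=[{"tx": 0.003, "ty": 0, "tz": 0.001, "wx": 0, "wy": 0, "wz": 0, "fingers": 0}, {"tx": 0.002, "ty": 0, "tz": 0, "wx": 0, "wy": 0, "wz": 0, "fingers": 0}])

```text
clock: 12.25
tool_pos: [0.52, 0.1297, 0.056]
eef_rot: [2.214, 0.048, -2.201]
wrist_force: [0.6, 0.4, -0.0]
finger_gap: -0.003
```

servo_tool(rows=[{"tx": 0.002, "ty": 0, "tz": 0, "wx": 0, "wy": 0, "wz": 0, "fingers": 0}, {"tx": 0.002, "ty": 0, "tz": 0, "wx": 0, "wy": 0, "wz": 0, "fingers": 0}])

```text
clock: 12.5
tool_pos: [0.52, 0.1297, 0.0516]
eef_rot: [2.214, 0.048, -2.202]
wrist_force: [0.1, 0.2, -1.2]
finger_gap: -0.0
```

servo_tool(rows=[{"tx": 0.002, "ty": 0, "tz": 0, "wx": 0, "wy": 0, "wz": 0, "fingers": 0}])

```text
clock: 12.62
tool_pos: [0.52, 0.1297, 0.0494]
eef_rot: [2.214, 0.048, -2.202]
wrist_force: [0.7, 0.1, -1.0]
finger_gap: -0.0
```

```bash
python3 look.py 11 .519 .1295 .067|head -6; python3 -c "
import cv2
a=cv2.imread('pics/scene11f.png')[200:245,325:400]
cv2.imwrite('pics/z11.png',cv2.convertScaleAbs(cv2.resize(a,None,fx=10,fy=10,interpolation=cv2.INTER_NEAREST),alpha=1.6))"
```

```text
t 12.62 pos [0.52   0.1297 0.0494] F [ 0.6918  0.103  -1.0226] gap -0.0004785964973555092
tool axes
 [[ 0.0056  0.0348 -0.9994]
 [ 0.0084 -0.9994 -0.0348]
 [-0.9999 -0.0082 -0.0059]]
shift tool [-0.0176  0.0001  0.0009]  turn10 [ 0.0735 -0.0335  0.0471]
```

View pics/z11.png

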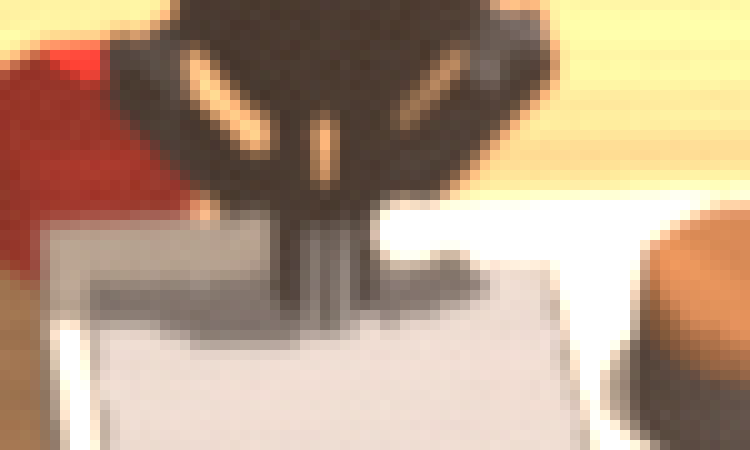

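servo_tool(rows=[{"tx": 0.002, "ty": 0, "tz": 0, "wx": 0, "wy": 0, "wz": 0, "fingers": 0}])

```text
clock: 13.05
tool_pos: [0.5204, 0.1298, 0.0481]
eef_rot: [2.215, 0.047, -2.201]
wrist_force: [-1.3, -0.7, 7.7]
finger_gap: 0.001
```

servo_tool(rows=[{"tx": 0.002, "ty": 0, "tz": 0, "wx": 0, "wy": 0, "wz": 0, "fingers": 0}])

```text
clock: 13.18
tool_pos: [0.5204, 0.1299, 0.0466]
eef_rot: [2.215, 0.047, -2.201]
wrist_force: [-2.7, -1.6, 8.9]
finger_gap: 0.002
```

servo_tool(rows=[{"tx": 0.002, "ty": 0, "tz": 0, "wx": 0, "wy": 0, "wz": 0, "fingers": 0}])

```text
clock: 13.3
tool_pos: [0.5204, 0.1298, 0.0453]
eef_rot: [2.215, 0.047, -2.2]
wrist_force: [-2.6, -1.0, 5.3]
finger_gap: 0.002
```

servo_tool(rows=[{"tx": 0.002, "ty": 0, "tz": 0, "wx": 0, "wy": 0, "wz": 0, "fingers": 0}])

```text
clock: 13.42
tool_pos: [0.5205, 0.1298, 0.0437]
eef_rot: [2.215, 0.047, -2.2]
wrist_force: [-1.4, -1.4, 5.6]
finger_gap: 0.003
```

servo_tool(rows=[{"tx": 0.002, "ty": 0, "tz": 0, "wx": 0, "wy": 0, "wz": 0, "fingers": 0}])

```text
clock: 13.55
tool_pos: [0.5206, 0.1299, 0.0423]
eef_rot: [2.216, 0.046, -2.2]
wrist_force: [-4.8, -1.9, 16.0]
finger_gap: 0.0
```

servo_tool(rows=[{"tx": -0.02, "ty": 0, "tz": 0, "wx": 0, "wy": 0, "wz": 0, "fingers": 0}, {"tx": -0.04, "ty": 0, "tz": 0.01, "wx": 0, "wy": 0, "wz": 0, "fingers": 0}, {"tx": -0.05, "ty": 0, "tz": 0.01, "wx": 0, "wy": 0, "wz": 0, "fingers": 0}, {"tx": -0.05, "ty": 0.02, "tz": 0, "wx": 0, "wy": 0, "wz": 0, "fingers": 0}, {"tx": -0.03, "ty": 0.06, "tz": 0, "wx": 0, "wy": 0, "wz": 0, "fingers": 0}, {"tx": 0, "ty": 0.06, "tz": 0, "wx": 0, "wy": 0, "wz": 0, "fingers": 0}, {"tx": 0, "ty": 0.06, "tz": 0, "wx": 0, "wy": 0, "wz": 0, "fingers": 0}, {"tx": 0, "ty": 0.06, "tz": 0, "wx": 0, "wy": 0, "wz": 0, "fingers": 0}, {"tx": 0, "ty": 0, "tz": 0, "wx": 0, "wy": 0, "wz": 0, "fingers": 0}, {"tx": 0, "ty": 0, "tz": 0, "wx": 0, "wy": 0, "wz": 0, "fingers": 0}])

```text
clock: 14.8
tool_pos: [0.5098, -0.1349, 0.236]
eef_rot: [2.22, 0.05, -2.19]
wrist_force: [-0.3, 1.2, -0.3]
finger_gap: 0.002
```

```bash
python3 look.py 12 .519 .1295 .067; python3 -c "
import cv2
a=cv2.imread('pics/scene12f.png')[150:340,200:500]
cv2.imwrite('pics/z12.png',cv2.resize(a,None,fx=2.6,fy=2.6,interpolation=cv2.INTER_CUBIC))"
```

```text
t 14.8 pos [ 0.5098 -0.1349  0.236 ] F [-0.3103  1.1838 -0.3486] gap 0.0016317646272912686
tool axes
 [[ 0.0135  0.0382 -0.9992]
 [ 0.007  -0.9992 -0.0381]
 [-0.9999 -0.0065 -0.0138]]
shift tool [ 0.171  -0.2628 -0.0169]  turn10 [ 0.0928 -0.0785  0.0379]
scene tin 0.57 [0.5617 0.2478 0.0715]
scene tin_center 0.7 [0.4669 0.0666 0.0965]
scene tin_center 0.56 [0.5661 0.2478 0.0965]
top tin 0.84 [0.5647 0.2367 0.0715]
top tin 0.74 [0.3801 0.0756 0.0715]
top tin_center 0.82 [0.5733 0.2474 0.0965]
top tin_center 0.63 [0.3779 0.0707 0.0965]
```

View pics/z12.png

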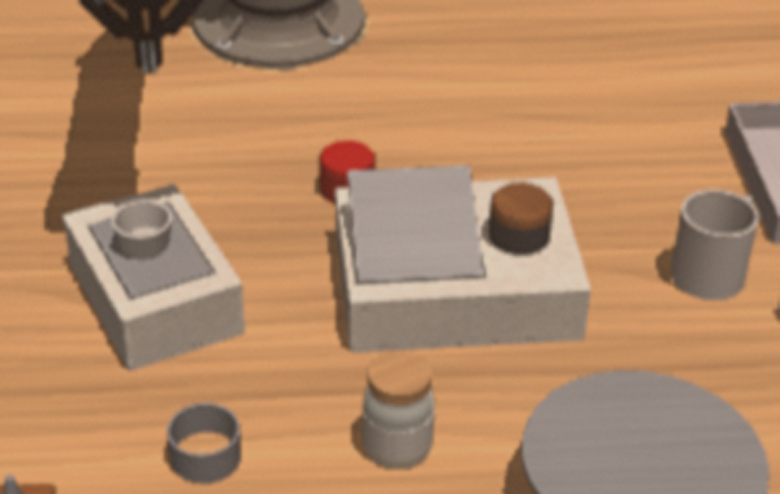

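View pics/top12f.png

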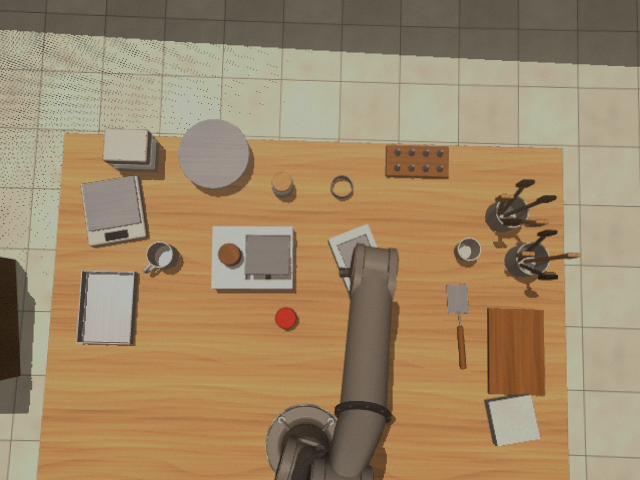

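```bash
python3 -c "
from h import *
for a in(.3,.36,.42):print(a,proj('scene',[.629-.13*np.cos(a),.131,.0715+.13*np.sin(a)]),'seen 357.3,215.0')
print(np.abs(sense()['qd']).max());print(hand_in())"
```

```text
0.3 [356.80224146 217.64731428] seen 357.3,215.0
0.36 [356.95701633 216.07289406] seen 357.3,215.0
0.42 [357.12579012 214.62835895] seen 357.3,215.0
0.003685741628992294
the job is handed in; nothing more can be done
None
```

I slid the brown-capped tin from the wide lid onto the white strip between the opened fingers. I then pressed the lid near its free edge with the shut fingers and withdrew. The lid sprang ajar by itself, and I handed the job in at about 15 s; no verdict is reported.

**Last checks:**
- **Lid:** its free edge sits at row 215.0 in the scene image. The calibration predicts 214.6 for 0.42 rad and 216.1 for 0.36 rad, so the lid is very likely fully ajar.
- **Tin:** it stands upright on the strip, clear of the lid. Most readings put its centre at about y = 0.247 m, against a strip centre of about 0.2495 m. The readings ranged from about 0.237 m to 0.248 m in the last pictures; an earlier cap reading gave 0.243 m and one top reading with the arm partly in the way gave 0.228 m. All but that 0.228 m reading are within the limits (about 0.2285 to 0.2735 m).
- **Everything else:** the small lid looks shut with the ramekin on it. The bystanders and the red look-alike show no visible shift. The arm is clear of everything and at rest.

**What disagreed:** the real fingertips ended about 23 mm behind the reported tool point. The lid was first touched at a reported height of about 0.048 m, not 0.0715 m, so I pressed until I felt contact force. The force was about 5–9 N while pressing, and 16 N when the lid met its stop.

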